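Put a tub away closed in the row

TASK

Put the top tub of the nested pile away: ease it straight up off the pile, leaving the other two in the rack, stand it upright on a clear patch of counter and close it with the small lid that fits it. Then pick up the closed tub and stack it on the single full tub in the gap of the row, its four feet seated in the recesses of the lid below. Set things down rather than dropping them, and leave the row and everything else on the counter where it is.

Things in the scene. Friction and masses are not known exactly. Their poses are not given: they have to be found in the camera images.
- tub_mid (a point): Centre (25 above its underside) of the tub to put away, the top one of three like small white stoneware tubs nested in a rack. Rim 70 (x, its length) x 60 (y), 5 thick, standing 4 out from the sides, which taper 10 deg all round to a base 46 x 36. 50.5 high with its feet, 0.14 to 0.19 kg. z up. In mm.
- tub_rim (a point): Middle of the tub's mouth, level with the rim's top; mouth 56 x 46 inside, wall 3. In the nest only the top 17 shows: the rim of the next tub, as wide, lies 17.3 below this one. The tapered sides wedge: eased straight up it frees at 2 to 5 N; pressed down hard, tilted or gripped together with the rim below, the others come along. In mm.
- tub_foot (a point): Tip of one of the tub's four corner feet, 17 either way along and 12 either way across from its middle: round, 4.5 high, 10 across at the root and 7 at the tip. In mm.
- nest_next_mid (a point): Centre (25 above its underside) of the next tub down in the nest, same size and axes as the top one, 0.16 kg. In mm.
- nest_low_mid (a point): Centre (25 above its underside) of the bottom tub of the nest, same size and axes, 0.16 kg. The rim of the top tub is 88 above the counter, that of the next 71. In mm.
- rack: Bent steel rack, fixed, in which the nest stands: base plate 3 thick, and an end plate 44 wide and 98 high at each end of the tubs (x = +43 to +46 and -43 to -46), which leaves 8 between plate and rim there; open at the long (y) sides. Origin under its middle on the counter; same axes as the tubs in it. In mm.
- lid_mid (a point): Centre (6.5 above its underside) of the loose small grey plastic lid that fits the tub, right way up on the counter: plate 65 (x) x 55, 7 thick, over a plug 6 high (50 x 40, stepped in to 47 x 37 below) that drops into the mouth until the plate lies on the rim, 2.5 inside its edge; then this point is 26 above the tub's centre. Not clipped, held by its weight, 0.03 to 0.05 kg. In mm.
- stored_mid (a point): Centre (29 above the counter) of the full closed tub to stack on, the single one in the middle of a row of three places: same tub with the same lid on, 57.5 high in all, 0.24 to 0.42 kg. x along its length, y along the row, z up. A tub properly stacked on it has its centre 49.5 above this point. In mm.
- stored_recess (a point): Middle of the floor of one of the four square recesses in that lid: 14 x 14, 4 deep, 53.5 above the counter, 17 either way along and 12 either way across from the middle. They take the feet with 2 to spare each side. In mm.
- pair_left_mid (a point): Centre (55.5 above the counter) of the two full closed tubs, one on the other, next in the row on the single one's +y side: 70 x 60, 111 high, 0.6 kg, standing 10 to 12 clear of it, too close for a finger between. In mm.
- pair_right_mid (a point): The same on its -y side. In mm.
- jug_mid (a point): Bystander: stainless steel jug, 90 across, 112 high, its wire handle reaching 78 from the axis on the +y side, a short spout opposite; the point is half-way up its axis. In mm.
- saucer_mid (a point): Bystander: white ceramic saucer, 127 across, 20 high; its centre. In mm.
- spoons_mid (a point): Bystander: pink plastic measuring spoons clipped together by a ring, 125 long along x (from -66 to +59), 38 wide, 29 high; the point is near the middle, 15 up. In mm.
- square_lid_mid (a point): Bystander: square grey plastic lid of a larger box, 110 x 110 x 13, with a raised edge and no recesses; its centre. In mm.
- brush_mid (a point): Bystander: stiff plastic-handled washing-up brush lying along x, 275 long (from -150 to +123), head 46 wide at +x, 40 high. In mm.
Things that resemble listed ones, but are neither listed nor needed, are in the scene too. Leave any orange look-alike of the part that bears tub_mid alone.

How it is judged:
On the way, in this order (a step that is already met when the one before it is completed fails the run):
1. the top tub is lifted clear of the nest, the other two staying in place (distance between tub_mid and nest_next_mid above 0.07 m and distance of each of nest_next_mid, nest_low_mid from where it was at the start of the episode below 0.03 m), for 0.1 s.
2. the tub stands upright on the counter, closed with its lid fully home, and let go (height (world z) of tub_mid between 0.022 and 0.028 m and angle between tub_mid's own z axis and vertical below 0.04 rad and z of lid_mid in the frame of tub_mid between 0.0235 and 0.0285 m and x of lid_mid in the frame of tub_mid between -0.005 and 0.005 m and y of lid_mid in the frame of tub_mid between -0.005 and 0.005 m and angle between the x axis of lid_mid and the x axis of tub_mid, either way round below 0.06 rad and angle between lid_mid's own z axis and vertical below 0.05 rad and contact force between the fingers and tub below 0.1 N and contact force between the fingers and lid below 0.1 N), for 0.2 s.
At the end, for the whole second after the job is handed in: The tub is seated feet-in-recesses on the single full tub (within 4.5 mm each way, 2.2 mm in height, 0.06 rad; upright), its lid home on it (5 mm, 2.5 mm in height), all at rest and let go; the full tubs within 25 mm and the two nested tubs within 35 mm of their starts (z of tub_mid in the frame of stored_mid between 0.0473 and 0.0517 m and x of tub_mid in the frame of stored_mid between -0.0045 and 0.0045 m and y of tub_mid in the frame of stored_mid between -0.0045 and 0.0045 m and angle between the x axis of tub_mid and the x axis of stored_mid, either way round below 0.06 rad and angle between each of tub_mid, stored_mid's own z axis and vertical below 0.04 rad and z of lid_mid in the frame of tub_mid between 0.0235 and 0.0285 m and x of lid_mid in the frame of tub_mid between -0.005 and 0.005 m and y of lid_mid in the frame of tub_mid between -0.005 and 0.005 m and angle between the x axis of lid_mid and the x axis of tub_mid, either way round below 0.06 rad and angle between lid_mid's own z axis and vertical below 0.05 rad and contact force between the fingers and tub below 0.1 N and contact force between the fingers and lid below 0.1 N and linear speed of each of tub, lid, stored below 0.02 m/s and distance of each of stored_mid, pair_left_mid, pair_right_mid from where it was at the start of the episode below 0.025 m and distance of each of nest_next_mid, nest_low_mid from where it was at the start of the episode below 0.035 m); the robot touches nothing.
It fails at once if the jug, saucer, spoons, brush or square lid is shifted by more than 30 mm or tipped over (distance of any of jug_mid, saucer_mid, spoons_mid, brush_mid, square_lid_mid from where it was at the start of the episode above 0.03 m or angle between any of jug_mid, saucer_mid, spoons_mid, brush_mid, square_lid_mid's own z axis and vertical above 0.35 rad).
It fails at once if one of the two tubs left in the nest is dragged or lifted more than 35 mm from its place (distance of any of nest_next_mid, nest_low_mid from where it was at the start of the episode above 0.035 m).
It fails at once if one of the full closed tubs in the row is pushed more than 25 mm from its place or tipped (distance of any of stored_mid, pair_left_mid, pair_right_mid from where it was at the start of the episode above 0.025 m or angle between any of stored_mid, pair_left_mid, pair_right_mid's own z axis and vertical above 0.2 rad).
It fails at once if the tub or its lid is dropped (falls at more than 0.6 m/s with nothing holding it) ((contact force between each of the fingers, lid and tub below 0.05 N and linear speed of tub above 0.6 m/s) or (contact force between the fingers and lid below 0.05 N and contact force between lid and tub below 0.05 N and linear speed of lid above 0.6 m/s)).
It also fails if it takes over 70 s, if anything falls off the work surface, if the arm or the gripper's body presses on something with over 40 N, if the wrist force passes 120 N, or if a joint passes its speed limit or range.

ROBOT

A 6-joint arm with a two-finger parallel gripper is mounted at the origin on the work surface. World frame = base frame: x ahead of the robot, y to its left, z up, the work surface at z = 0. Lengths are in m, angles in rad, forces in N, time in s.
With the tool pointing down it reaches from about 0.35 to 0.975 m from the base axis. Payload 4.9 kg.
Tool frame: the origin (TCP) lies between the finger pads; the fingertips stand 25 mm ahead of it and the grasp point (between the pads) lies 6 mm ahead of it; z points along the fingers, y is the line along which they close (so a half turn about z gives the same grasp; the last joint's range is limited). The gripper opens to 85 mm and grips with 20 to 120 N. Pads are 22 mm wide; open, the fingers measure 114 mm over their backs; the gripper's body (76 mm by 85 mm) begins 54 mm behind the grasp point. The pads swing forward as they close: fully open they stand 13 mm farther back than shut.
Start: joints at [1.091, 0.053, 1.613, -0, 1.476, -0.119], TCP at [0.221, 0.585, 0.256] pointing down, gripper open.
Joint ranges: [-3.01, 3.01], [-1.01, 2.22], [0.06, 2.58], [-1.02, 4.17], [0.09, 2.62], [-3.14, 3.14]. Speed limits (rad/s): [2.57, 2.57, 3.14, 3.14, 3.14, 3.14].

INTERFACE

Orientations are given as a unit quaternion [w, x, y, z].
In Python, from plant import manip gives the robot as it stands.
- The arm moves only by the shell command python3 -m inch 'ROWS'. ROWS is JSON, a list of rows, each a list of 3 entries, a list of its own where there are three numbers: the shift along the tool's x, y, z in m, then the turn, a rotation vector about the tool's x, y, z in rad, then the opening, from 0 (shut) to 1 (fully open). A call has 1 to 8 rows; each row shifts and turns the commanded pose from where the row before left it, along the tool's axes as they then stand; what a row does not reach is not made up. A row lasts 1/10 s, in which the tool goes at most 50 mm and 8.59 degrees, less where a joint would pass 70% of its speed; a pose out of reach is approached as far as the arm can. A call with a gripper value outside its range is refused whole. The fingers move at their own pace and stop on an object; the grip force is fixed at half the most. Time passes only in rows, so rows that do not move let the fingers close. It gives the time, the measured TCP pose, the force, the opening and the grip force at its end, in the units of the state.
- manip.state(): the state, without advancing time (a new reading comes with each control period).
- manip.grab_frame(name): name is "scene" or "top"; returns (picture, depth): 384x512x3 uint8, red, green, blue; 384x512 float32, m along the optical axis (not along the pixel's ray), 0 where there is no reading.
- manip.camera_params(name): a dict with "camera_matrix" (3x3 intrinsics, pixels), "k1" (the pictures are not rectified: a ray, as slopes to the right and down, at radius r is drawn at 1 + k1 r^2 times it, then the intrinsics apply), "rvec" (rotation vector, rad) and "tvec" (3), from world to camera coordinates, as OpenCV has them. Camera axes: x right, y down, z forward; pixel columns grow to the right and rows downward; lengths in m; the calibration is good to about 2 mm. A picture is of the moment at which its call begins. camera_params takes no time and is no camera call.
- manip.job_done(): hands the job in; it is judged then, once.
Trained networks look in the newest picture that a camera, given by its name, has taken for a name from the list of things; names that differ only in an ending like _2 or _b are one class to them, and where a whole thing is asked for, a point or a joint stands for the part that bears it (a point fixed in the world has none). Each returns a list of dicts, best first, with "score" (0 to 1); they miss things now and then, are a little off and sometimes report something else, mostly with a low value. They report only what shows in the picture. A call takes as long as a camera call. They do not tell look-alikes from the thing itself.
- manip.look_for(camera, label): "point" ([x, y, z] in m, in world coordinates, good to about 4 mm: the middle of the surface that is visible of it).
The state is a dict: "time": time; "joint_pos": joint angles; "joint_vel": joint speeds; "joint_efforts": joint torques, N m; "tool_pos": TCP position; "tool_rot": TCP orientation; "contact_force": force on the tool from outside, world axes, zero at the start; "ft_torque": the same for the moment, N m; "gripper_width": opening from 0.0 (shut) to 1.0 (fully open); "grasp_force": force on a finger pad.
Only numpy, scipy, OpenCV 4.12 (cv2) and the standard library are available. Lean on these libraries where they do the work, as an engineer would, in place of code of your own. Each camera call takes 0.05 s, during which the arm holds its last target. There are 200 camera calls.

## Working session

There is one attempt and no reset: what is moved stays moved. The work goes in short steps, Python scripts to look and compute and a shell command to move; the robot and the scene stay as the last step left them, time stands still between calls to the robot, and variables do not carry over. Pictures are saved under pics/ and viewed, at most 13 in all, crops included, and the job is handed in when it is done.

```bash
mkdir -p pics
cat > h.py <<'E'
import numpy as np, cv2
from plant import manip
from scipy.spatial.transform import Rotation as R
def cam(n):
    c=manip.camera_params(n); return np.array(c["camera_matrix"]),c["k1"],cv2.Rodrigues(np.array(c["rvec"],float))[0],np.array(c["tvec"],float).ravel()
def cloud(n,d):
    K,k1,Rm,t=cam(n); v,u=np.mgrid[:d.shape[0],:d.shape[1]]
    p=cv2.undistortPoints(np.stack([u,v],-1).reshape(-1,1,2).astype(float),K,np.array([k1,0,0,0.])).reshape(d.shape+(2,))
    P=np.dstack([p[...,0]*d,p[...,1]*d,d]); W=(P-t)@Rm; W[d<=0]=np.nan; return W
def proj(n,X):
    K,k1,Rm,t=cam(n); return cv2.projectPoints(np.atleast_2d(np.array(X,float)),Rm,t,K,np.array([k1,0,0,0.]))[0].reshape(-1,2)
def grab(n):
    i,d=manip.grab_frame(n); np.savez(f"{n}.npz",i=i,d=d); return i,d,cloud(n,d)
E
python3 - <<'E'
from h import *
for n in ("scene","top"):
    i,d,W=grab(n); cv2.imwrite(f"pics/{n}0.png",cv2.resize(i[...,::-1],(768,576),interpolation=cv2.INTER_CUBIC))
    K,k,Rm,t=cam(n); print(n,-Rm.T@t,Rm[2],K[0,0])
    for l in ("tub_mid","rack","lid_mid","stored_mid","pair_left_mid","jug_mid","saucer_mid","spoons_mid","square_lid_mid","brush_mid"):
        print(l,[(np.round(o["point"],3).tolist(),round(o["score"],2)) for o in manip.look_for(n,l)])
s=manip.state();print({k:np.round(v,3).tolist() for k,v in s.items()})
E
```

```text
scene [ 0.86209956 -0.68594712  0.8351591 ] [-0.31385498  0.63145887 -0.70905201] 459.7909272030348
tub_mid [([0.253, 0.255, 0.041], 0.97), ([0.337, 0.136, 0.04], 0.95), ([0.532, 0.123, 0.084], 0.86)]
rack [([0.552, 0.105, 0.015], 0.84)]
lid_mid [([0.541, -0.12, 0.01], 0.78), ([0.432, 0.328, 0.055], 0.3)]
stored_mid [([0.427, 0.326, 0.056], 0.61)]
pair_left_mid [([0.395, 0.38, 0.093], 0.76)]
jug_mid [([0.531, 0.124, 0.084], 0.71), ([0.719, 0.018, 0.075], 0.6)]
saucer_mid [([0.589, 0.336, 0.013], 0.66)]
spoons_mid [([0.631, -0.321, 0.024], 0.86)]
square_lid_mid [([0.379, -0.007, 0.012], 0.97)]
brush_mid [([0.721, 0.187, 0.03], 0.71)]
top [ 0.33892768 -0.03314125  0.94388188] [ 2.25320029e-01 -8.15034339e-04 -9.74284466e-01] 368.3735005217547
tub_mid [([0.538, 0.119, 0.075], 0.88), ([0.25, 0.264, 0.038], 0.59)]
rack [([0.497, 0.105, 0.075], 0.6)]
lid_mid [([0.54, -0.118, 0.011], 0.82), ([0.398, 0.326, 0.058], 0.31)]
stored_mid [([0.398, 0.327, 0.054], 0.76)]
pair_left_mid [([0.392, 0.385, 0.109], 0.62)]
jug_mid [([0.732, 0.038, 0.062], 0.65)]
saucer_mid [([0.59, 0.329, 0.013], 0.79)]
spoons_mid [([0.621, -0.319, 0.022], 0.74), ([0.394, 0.327, 0.061], 0.36)]
square_lid_mid [([0.374, -0.004, 0.01], 0.65)]
brush_mid [([0.709, 0.187, 0.038], 0.62)]
{'time': 1.1, 'joint_pos': [1.091, 0.053, 1.613, 0.0, 1.476, -0.119], 'joint_vel': [-0.002, 0.003, 0.0, 0.001, -0.001, -0.002], 'joint_efforts': [0.002, -39.366, -37.049, 0.0, 0.0, -0.0], 'tool_pos': [0.221, 0.585, 0.256], 'tool_rot': [0.0, 0.179, 0.984, 0.0], 'contact_force': [-0.155, 0.674, -0.85], 'ft_torque': [-0.041, -0.009, -0.003], 'grasp_force': 0.0, 'gripper_width': 0.997}
```

View pics/scene0.png

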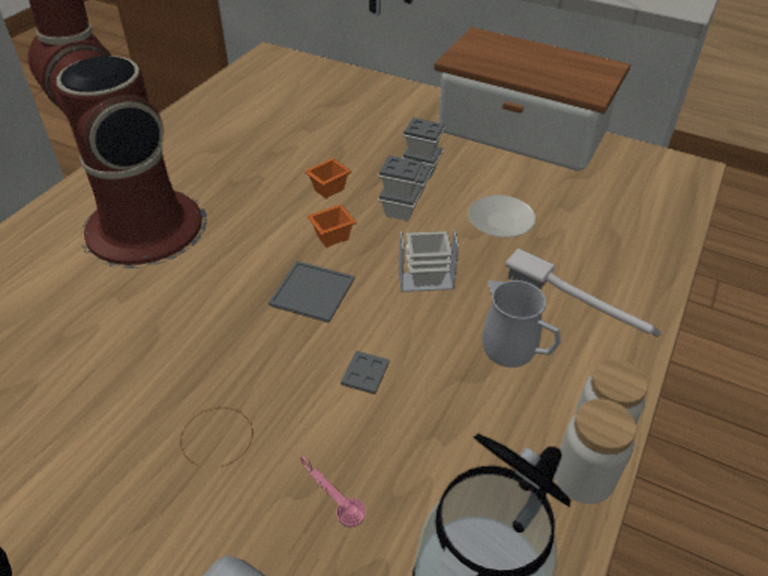

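View pics/top0.png

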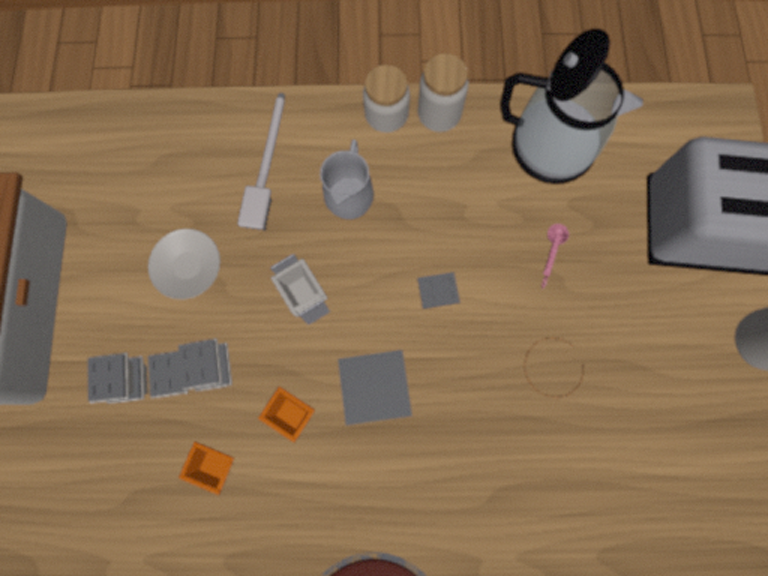

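The scene view shows the white nest in its rack at (428,250) and two orange look-alike tubs at (328,177) and (332,222). The small lid with recesses is at (366,371), the square lid at (312,290), and the row at (400–440,130–215). In the top view the nest is at (300,288), the lid at (438,290) and the single stored tub at (167,373).

- **Could be taken for the tub:** white nest, scene (428,245), and the orange tubs at (328,177) and (332,222). I choose the white one in the rack.
- **Could be taken for the lid:** the loose lid at (366,371), the square lid at (312,290), and the lids in the row at (400,165) and (424,128). I choose the loose one with four recesses.

```bash
cat >> h.py <<'E'
def rect(W,c,r,z0,z1):
    m=(np.hypot(W[...,0]-c[0],W[...,1]-c[1])<r)&(W[...,2]>z0)&(W[...,2]<z1)
    P=W[m]
    if len(P)<8: return None
    (x,y),(w,h),a=cv2.minAreaRect((P[:,:2]*1000).astype(np.float32))
    if w<h: w,h,a=h,w,a+90
    return np.round([x,y,w,h,(a+90)%180-90,1000*np.median(P[:,2]),len(P)],1)
E
python3 - <<'E'
from h import *
D={n:np.load(n+".npz") for n in ("scene","top")}
for n in D:
    W=cloud(n,D[n]["d"])
    print(n,"counter",np.round(1000*np.nanmedian(W[(abs(W[...,0]-.55)<.05)&(abs(W[...,1]+.02)<.03)][:,2]),1))
    for l,c,r,a,b in (("nest",(.535,.118),.05,.081,.093),("lid",(.54,-.12),.05,.007,.02),("stored",(.398,.327),.042,.05,.065),("pL",(.395,.40),.05,.103,.118),("pR",(.395,.255),.05,.103,.118)):
        print(l,rect(W,c,r,a,b))
a=D["scene"]["i"][70:210,180:330]; b=D["top"]["i"][150:290,50:230]
cv2.imwrite("pics/c1.png",np.hstack([cv2.resize(x[...,::-1],None,fx=400/x.shape[1],fy=400/x.shape[1],interpolation=3)[:311] for x in(a,b)]))
E
```

```text
scene counter -0.1
nest [537.7 115.7  80.9  63.9  32.2  86.9 286. ]
lid [ 539.4 -118.3   69.8   55.6  -81.1   12.3  578. ]
stored [417.3 340.6  78.   32.1 -57.3  56.1  73. ]
pL [391.4 393.2  68.2  63.4   6.2 110.  301. ]
pR [410.7 255.   68.7  63.7  11.8 110.  345. ]
top counter 0.8
nest [534.1 113.4  90.9  60.1  31.8  88.1 378. ]
lid [ 540.8 -116.8   65.4   55.4  -81.2   13.3  531. ]
stored [400.2 327.9  68.5  59.4   9.8  57.4 606. ]
pL [392.1 396.1  70.4  58.3   6.3 110.5 795. ]
pR [410.  256.8  67.8  57.1   8.7 110.7 720. ]
```

View pics/c1.png

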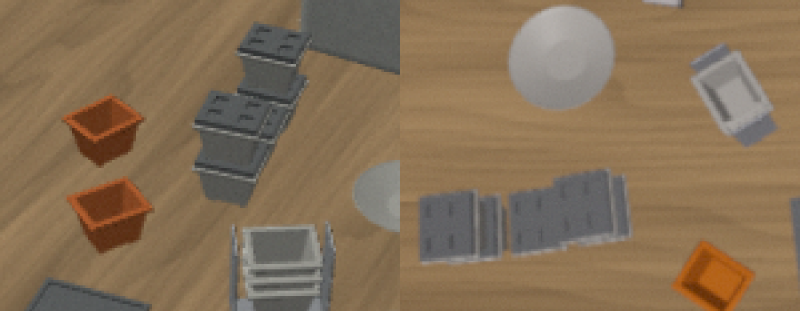

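The crop shows the white nest of three between grey end plates at (285,270). The single tub of the row sits between the two pairs at about (270,120) left and (535,220) right, and the orange tubs stand separately. Next I refine the measurements.

Run:
```python
from h import *
for n in ("scene","top"):
    D=np.load(n+".npz"); W=cloud(n,D["d"])
    a=np.radians(32); ex=np.array([np.cos(a),np.sin(a)]); ey=np.array([-ex[1],ex[0]])
    q=W[...,:2]-[.535,.1145]; X,Y=q@ex*1e3,q@ey*1e3
    m=(W[...,2]>.082)&(W[...,2]<.093)&(abs(X)<39.5)&(abs(Y)<40); P=W[m]
    (x,y),s,g=cv2.minAreaRect((P[:,:2]*1000).astype(np.float32)); print(n,"rim",x,y,s,g, np.percentile(X[m],[0,2,98,100]),np.percentile(Y[m],[0,2,98,100]))
    m=(W[...,2]>.082)&(W[...,2]<.1)&(abs(X)>40)&(abs(X)<50)&(abs(Y)<26)
    print("plates",np.median(X[m&(X<0)]),np.median(X[m&(X>0)]), np.percentile(Y[m],[2,98]),np.sum(m))
    for l,c,r,z in (("stored",(.398,.327),.045,.0575),("pL",(.395,.396),.05,.111),("pR",(.408,.256),.05,.111),("lid",(.54,-.118),.05,.013)):
        print(l,rect(W,c,r,z-.003,z+.003))
s=manip.state(); print(R.from_quat(np.r_[s["tool_rot"][1:],s["tool_rot"][0]]).as_matrix().round(3).tolist())
```

```text
scene rim 533.4095458984375 112.22557067871094 (69.80015563964844, 65.1892318725586) 32.263572692871094 [-37.42218818 -36.77304841  31.52866861  32.38346738] [-33.82963807 -31.93289642  28.54059269  31.41897294]
plates -47.67910644942931 41.19560981616947 [-24.42455792  17.79747801] 64
stored [415.5 341.4  84.8  35.4 -53.   57.   63. ]
pL [390.5 395.   66.4  60.    5.6 110.7 210. ]
pR [410.1 254.6  66.8  60.    6.8 110.5 261. ]
lid [ 539.5 -118.8   68.7   55.8  -81.8   12.7  470. ]
top rim 534.9225463867188 113.92720031738281 (71.11932373046875, 60.051902770996094) 31.837018966674805 [-36.00916754 -35.07113279  33.89442533  35.13454801] [-30.51383397 -29.95264418  28.99487864  29.61649981]
plates -46.02886936322972 43.16913606828322 [-21.83627463  20.18292978] 111
stored [399.9 337.4  69.2  66.  -81.5  57.8 482. ]
pL [392.1 396.2  67.   57.6   5.6 111.1 604. ]
pR [410.6 257.9  66.3  54.7  10.6 111.2 569. ]
lid [ 540.8 -116.8   65.5   55.3  -80.9   13.3  422. ]
[[-0.936, 0.353, 0.0], [0.353, 0.936, 0.0], [0.0, 0.0, -1.0]]
```

```bash
cat >> h.py <<'E'
def go(x,y,z,close):  # target TCP m, closing-line direction in world deg: remaining shift in tool axes, tilt + turn about tool z
    s=manip.state(); q=s["tool_rot"]; M=R.from_quat(np.r_[q[1:],q[0]]).as_matrix(); d=np.array([x,y,z])-s["tool_pos"]
    yw=np.degrees(np.arctan2(M[1,1],M[0,1])); e=(close-yw+90)%180-90
    print("t",round(s["time"],2),"pos",np.round(s["tool_pos"],4),"shift mm",np.round(M.T@d*1e3,1),"turnz",np.round(-np.radians(e),3),"tilt",np.round(M[2,:2],3),"F",np.round(s["contact_force"],1),"w",np.round(s["gripper_width"],3),"gf",np.round(s["grasp_force"],1),"j6",round(s["joint_pos"][5],2))
E
python3 -m inch '[[[-0.0383,-0.0276,0],[0,0,0],1],[[-0.0383,-0.0276,0],[0,0,0],1],[[-0.0383,-0.0276,0],[0,0,0],1],[[-0.0383,-0.0276,0],[0,0,0],1],[[-0.0383,-0.0276,0],[0,0,0],1],[[-0.0383,-0.0276,0],[0,0,0],1],[[-0.0383,-0.0276,0],[0,0,0],1],[[-0.0383,-0.0276,0],[0,0,0],1]]'
python3 -m inch '[[[-0.0383,-0.0276,0],[0,0,0],1],[[-0.0383,-0.0276,0],[0,0,0],1],[[-0.0383,-0.0276,0],[0,0,0],1],[[-0.0383,-0.0276,0],[0,0,0],1],[[0,0,0],[0,0,-0.14],1],[[0,0,0],[0,0,-0.14],1],[[0,0,0],[0,0,-0.14],1],[[0,0,0],[0,0,-0.14],1]]'
python3 -m inch '[[[0,0,0],[0,0,-0.14],1],[[0,0,0],[0,0,-0.14],1],[[0,0,0],[0,0,-0.078],1],[[0,0,0.04],[0,0,0],1],[[0,0,0.04],[0,0,0],1],[[0,0,0],[0,0,0],1]]'
python3 -c "
from h import *
go(.5343,.1136,.13,121.9)"
```

```text
time: 1.9
tool_pos: [0.4301, 0.2683, 0.2566]
tool_rot: [0.0, 0.179, 0.984, 0.0]
contact_force: [-0.1, 1.1, -0.0]
gripper_width: 1.003
grasp_force: 0.0
time: 2.7
tool_pos: [0.5338, 0.1123, 0.2563]
tool_rot: [0.0, -0.102, 0.995, -0.0]
contact_force: [0.4, -0.7, 0.1]
gripper_width: 1.002
grasp_force: 0.0
time: 3.3
tool_pos: [0.5296, 0.1123, 0.1698]
tool_rot: [-0.006, -0.275, 0.961, 0.001]
contact_force: [-1.5, 0.6, -0.6]
gripper_width: 0.997
grasp_force: 0.0
t 3.3 pos [0.5296 0.1123 0.1698] shift mm [-5.1 -1.6 39.8] turnz 0.0 tilt [0.011 0.006] F [-1.5  0.6 -0.6] w 0.997 gf 0.0 j6 -2.06
```

```bash
python3 -m inch '[[[0,0,0],[0,0,0],1],[[0,0,0],[0,0,0],1]]' >/dev/null
python3 - <<'E'
from h import *
go(.5343,.1136,.13,121.9)
i,d,W=grab("top"); a=proj("top",[[.5343,.1136,.088]])[0].astype(int); print(a)
c=i[max(0,a[1]-75):a[1]+75,a[0]-100:a[0]+100]
cv2.imwrite("pics/t2.png",cv2.resize(c[...,::-1],(800,600),interpolation=3))
E
```

```text
t 3.5 pos [0.5352 0.1127 0.1791] shift mm [ 0.5  1.3 49.1] turnz 0.0 tilt [-0.004 -0.002] F [ 0.2  0.4 -0.6] w 1.002 gf 0.0 j6 -2.06
[198 190]
```

View pics/t2.png

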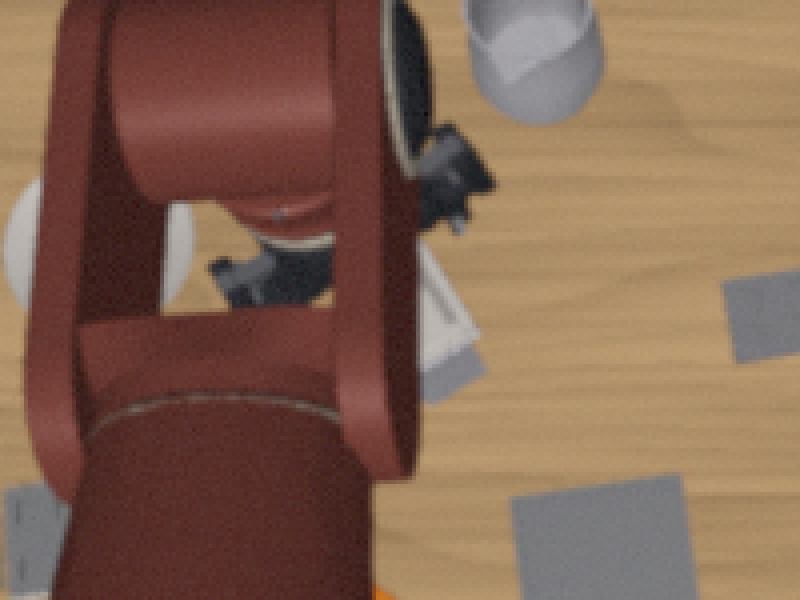

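The arm hides most of the nest from the top camera. The open fingers straddle it near (330,230), across its short side, as planned. I go down.

```bash
python3 -m inch '[[[0.0005,0.0013,0.025],[0,0,0],1],[[0,0,0.025],[0,0,0],1],[[0,0,0.02],[0,0,0],1],[[0,0,0.005],[0,0,0],1],[[0,0,0],[0,0,0],1],[[0,0,0],[0,0,0],1]]' >/dev/null
python3 - <<'E'
from h import *
go(.5343,.1136,.097,121.9)
i,d,W=grab("scene"); a=proj("scene",[[.5343,.1136,.088]])[0].astype(int); print(a)
c=i[a[1]-60:a[1]+45,a[0]-70:a[0]+70]
cv2.imwrite("pics/t3.png",cv2.resize(c[...,::-1],(800,600),interpolation=3))
E
```

```text
t 4.15 pos [0.534  0.1136 0.1035] shift mm [-0.2 -0.1  6.5] turnz 0.0 tilt [-0.003 -0.002] F [0.9 0.  0.6] w 0.998 gf 0.0 j6 -2.05
[286 161]
```

View pics/t3.png

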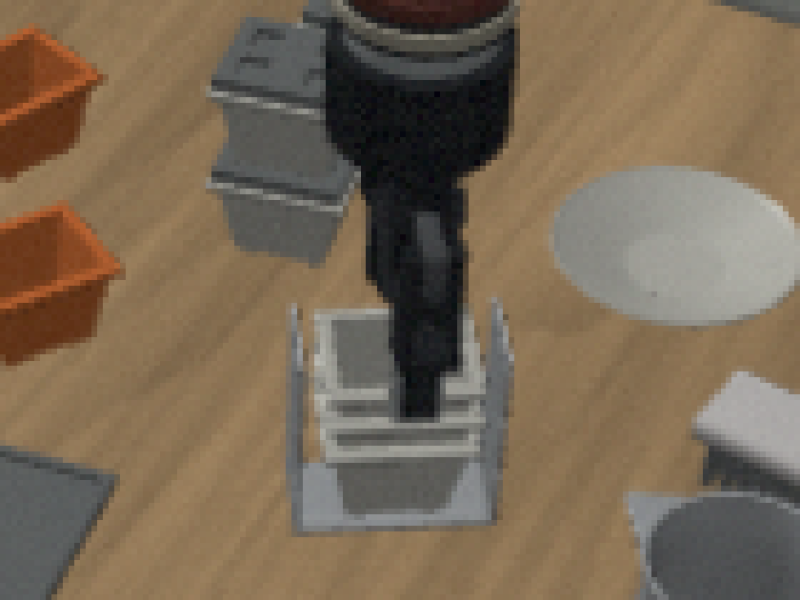

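Run:
```python
from h import *
for off in (.0425,.05):
  for z in (.07,.075,.08,.085,.09,.095): print(off,z,proj("scene",[[.5343+.528*off,.1136-.849*off,z]])[0].round(1))
W=cloud("scene",np.load("scene.npz")["d"]); print(W[168:177:2,288:291].round(4).tolist())
```

```text
0.0425 0.07 [287.9 178.8]
0.0425 0.075 [288.  177.3]
0.0425 0.08 [288.1 175.8]
0.0425 0.085 [288.2 174.3]
0.0425 0.09 [288.3 172.8]
0.0425 0.095 [288.4 171.2]
0.05 0.07 [288.2 180.9]
0.05 0.075 [288.4 179.4]
0.05 0.08 [288.5 177.9]
0.05 0.085 [288.6 176.4]
0.05 0.09 [288.7 174.9]
0.05 0.095 [288.8 173.3]
[[[0.5616, 0.061, 0.1204], [0.5633, 0.063, 0.1196], [0.5652, 0.0644, 0.1192]], [[0.5608, 0.064, 0.1114], [0.5634, 0.0637, 0.1127], [0.565, 0.0662, 0.1114]], [[0.5615, 0.0632, 0.106], [0.5619, 0.0685, 0.1019], [0.5649, 0.0673, 0.1041]], [[0.5618, 0.0633, 0.0996], [0.5635, 0.0654, 0.0987], [0.5654, 0.0672, 0.098]], [[0.5515, 0.0902, 0.0667], [0.5538, 0.0909, 0.0672], [0.5555, 0.0934, 0.0659]]]
```

The crop shows the finger at (418,300), with its tip (418,418) beside the nest. The tip works out at z≈0.092, or TCP −12 when open, which agrees with the spec, so it should be about TCP −20 at 60 mm. I lower 6.5 mm and close.

```bash
python3 -m inch '[[[0,0,0.0065],[0,0,0],1],[[0,0,0],[0,0,0],1],[[0,0,0],[0,0,0],0.5],[[0,0,0],[0,0,0],0.5],[[0,0,0],[0,0,0],0.5],[[0,0,0],[0,0,0],0.5],[[0,0,0],[0,0,0],0.5]]'
python3 -m inch '[[[0,0,-0.002],[0,0,0],0.5],[[0,0,-0.004],[0,0,0],0.5],[[0,0,-0.006],[0,0,0],0.5],[[0,0,-0.01],[0,0,0],0.5],[[0,0,-0.01],[0,0,0],0.5],[[0,0,0],[0,0,0],0.5]]'
python3 -c "
from h import *
go(.5343,.1136,.25,121.9)"
```

```text
time: 4.9
tool_pos: [0.5328, 0.1136, 0.0953]
tool_rot: [0.0, -0.275, 0.961, 0.0]
contact_force: [-1.9, 0.0, 5.1]
gripper_width: 0.678
grasp_force: 64.2
time: 5.5
tool_pos: [0.5341, 0.1136, 0.1294]
tool_rot: [0.002, -0.275, 0.961, -0.0]
contact_force: [0.3, -0.4, -1.9]
gripper_width: 0.68
grasp_force: 64.4
t 5.5 pos [0.5341 0.1136 0.1294] shift mm [  -0.6   -0.3 -120.6] turnz 0.0 tilt [-0.004 -0.002] F [ 0.3 -0.4 -1.9] w 0.68 gf 64.4 j6 -2.05
```

Width and force fit one tub: 1.9 N, so about 0.19 kg. I raise it fully, turn it, and check the nest with the scene camera.

```bash
python3 -m inch '[[[0,0,-0.02],[0,0,0],0.5],[[0,0,-0.02],[0,0,0],0.5],[[0,0,-0.025],[0,0,0],0.5],[[0,0,-0.025],[0,0,0],0.5],[[0,0,-0.01],[0,0,0],0.5],[[0,0,0],[0,0,0],0.5],[[0,0,0],[0,0,0],0.5]]'
python3 - <<'E'
from h import *
go(.55,-.02,.22,9)
i,d,W=grab("scene"); a=proj("scene",[[.5343,.1136,.13]])[0].astype(int)
c=i[a[1]-60:a[1]+60,a[0]-80:a[0]+80]
cv2.imwrite("pics/t4.png",cv2.resize(c[...,::-1],(640,480),interpolation=3))
E
```

```text
time: 6.2
tool_pos: [0.5321, 0.1134, 0.2257]
tool_rot: [-0.001, -0.275, 0.961, 0.0]
contact_force: [-0.3, -0.4, -2.4]
gripper_width: 0.682
grasp_force: 64.8
t 6.2 pos [0.5321 0.1134 0.2257] shift mm [  55.3 -122.7    5.7] turnz -1.171 tilt [0.001 0.001] F [-0.3 -0.4 -2.4] w 0.682 gf 64.8 j6 -2.05
```

View pics/t4.png

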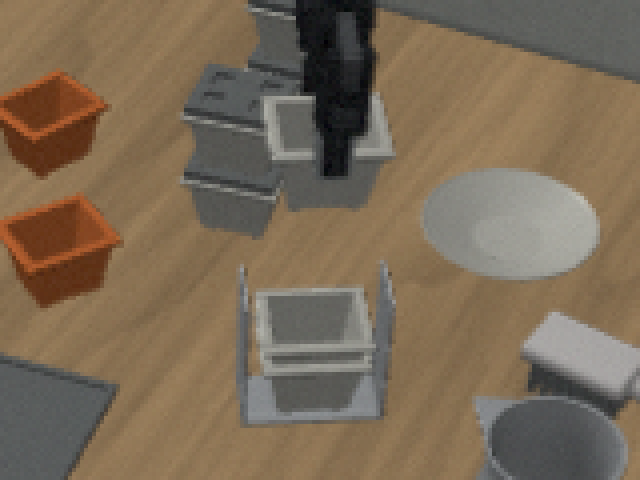

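The crop shows the single tub held at (330,150) and the other two still in the rack at (315,345). Now I carry it across and turn it.

```bash
python3 -m inch '[[[0.0138,-0.0307,0],[0,0,0],0.5],[[0.0138,-0.0307,0],[0,0,0],0.5],[[0.0138,-0.0307,0],[0,0,0],0.5],[[0.0139,-0.0306,0],[0,0,0],0.5],[[0,0,0],[0,0,0.1407],0.5],[[0,0,0],[0,0,0.1407],0.5],[[0,0,0],[0,0,0.1407],0.5],[[0,0,0],[0,0,0.1407],0.5]]' >/dev/null
python3 -m inch '[[[0,0,0],[0,0,0.1407],0.5],[[0,0,0],[0,0,0.1407],0.5],[[0,0,0.02],[0,0,0.1407],0.5],[[0,0,0.02],[0,0,0.1407],0.5],[[0,0,0.02],[0,0,0.1407],0.5],[[0,0,0.02],[0,0,0.1407],0.5],[[0,0,0.02],[0,0,0.1407],0.5],[[0,0,0.02],[0,0,0.1407],0.5]]' >/dev/null
python3 -m inch '[[[0,0,0],[0,0,0.1407],0.5],[[0,0,0],[0,0,0.1407],0.5],[[0,0,0],[0,0,0],0.5],[[0,0,0],[0,0,0],0.5]]'
python3 -c "
from h import *
go(.55,-.02,.060,9)"
```

```text
time: 8.25
tool_pos: [0.5498, -0.0198, 0.1056]
tool_rot: [-0.001, 0.648, 0.762, -0.0]
contact_force: [0.6, 0.2, -2.1]
gripper_width: 0.679
grasp_force: 65.1
t 8.25 pos [ 0.5498 -0.0198  0.1056] shift mm [-0.3  0.2 45.6] turnz 0.004 tilt [ 0.001 -0.002] F [ 0.6  0.2 -2.1] w 0.679 gf 65.1 j6 -0.33
```

```bash
python3 -m inch '[[[0,0,0.015],[0,0,0],0.5],[[0,0,0.015],[0,0,0],0.5],[[0,0,0.008],[0,0,0],0.5],[[0,0,0.004],[0,0,0],0.5],[[0,0,0.001],[0,0,0],0.5],[[0,0,0],[0,0,0],0.5],[[0,0,0],[0,0,0],0.5]]'
python3 -m inch '[[[0,0,0.001],[0,0,0],0.5],[[0,0,0.001],[0,0,0],0.5],[[0,0,0],[0,0,0],0.5]]'
```

```text
time: 8.95
tool_pos: [0.5511, -0.02, 0.0645]
tool_rot: [0.001, 0.649, 0.761, 0.0]
contact_force: [0.5, 0.1, -1.7]
gripper_width: 0.683
grasp_force: 65.1
time: 9.25
tool_pos: [0.5505, -0.0199, 0.0618]
tool_rot: [0.0, 0.649, 0.761, 0.0]
contact_force: [-0.9, -0.8, -2.4]
gripper_width: 0.68
grasp_force: 65.1
```

```bash
python3 -m inch '[[[0,0,0.001],[0,0,0],0.5],[[0,0,0.001],[0,0,0],0.5],[[0,0,0],[0,0,0],0.5]]' | grep -E "pos|force"
python3 -m inch '[[[0,0,0.001],[0,0,0],0.5],[[0,0,0],[0,0,0],0.5]]' | grep -E "pos|force"
```

```text
tool_pos: [0.5504, -0.0199, 0.0596]
contact_force: [0.1, 1.0, -2.1]
grasp_force: 65.1
tool_pos: [0.5504, -0.0199, 0.0586]
contact_force: [0.2, -0.2, -1.5]
grasp_force: 65.1
```

```bash
python3 -m inch '[[[0,0,0.001],[0,0,0],0.5],[[0,0,0],[0,0,0],0.5]]' | grep -E "pos|force"
python3 -m inch '[[[0,0,0.0005],[0,0,0],0.5],[[0,0,0],[0,0,0],0.5]]' | grep -E "pos|force"
```

```text
tool_pos: [0.5507, -0.02, 0.058]
contact_force: [0.7, 0.3, -0.4]
grasp_force: 65.2
tool_pos: [0.5508, -0.02, 0.058]
contact_force: [-2.2, 0.3, 4.4]
grasp_force: 65.6
```

It is standing on the counter. I release and go to the lid.

```bash
python3 -m inch '[[[0,0,0],[0,0,0],1],[[0,0,0],[0,0,0],1],[[0,0,0],[0,0,0],1],[[0,0,0],[0,0,0],1],[[0,0,-0.01],[0,0,0],1],[[0,0,-0.03],[0,0,0],1],[[0,0,-0.03],[0,0,0],1],[[0,0,0],[0,0,0],1]]' | tail -2
python3 -c "
from h import *
go(.5405,-.1175,.08,8.8)"
```

```text
gripper_width: 0.997
grasp_force: 0.0
t 10.95 pos [ 0.5541 -0.0205  0.1335] shift mm [-93.5 -29.2  53.5] turnz 0.005 tilt [-0.003  0.01 ] F [ 0.3 -0.3  0.8] w 0.997 gf 0.0 j6 -0.33
```

```bash
python3 -m inch '[[[-0.031,-0.0086,0],[0,0,0],1],[[-0.031,-0.0086,0],[0,0,0],1],[[-0.031,-0.0086,0.02],[0,0,0],1],[[0,0,0.02],[0,0,0],1],[[0,0,0],[0,0,0],1],[[0,0,0],[0,0,0],1],[[0,0,0],[0,0,0],1]]' | tail -2
python3 - <<'E'
from h import *
go(.5405,-.1175,.05,8.8)
for n in ("scene","top"):
    i,d,W=grab(n)
    print(n,"lid",rect(W,(.54,-.118),.05,.010,.016),"tub",rect(W,(.55,-.02),.05,.046,.056))
E
```

```text
gripper_width: 0.998
grasp_force: 0.0
t 11.65 pos [ 0.5404 -0.1155  0.0884] shift mm [-1.9 -0.3 38.4] turnz 0.005 tilt [-0.001  0.001] F [ 0.1 -0.6 -0.5] w 0.998 gf 0.0 j6 -0.5
scene lid [ 539.5 -118.4   67.5   55.8  -81.4   12.6  468. ] tub [552.  -22.3  70.6  59.7 -81.1  50.   60. ]
top lid None tub [551.8 -12.8  60.   52.3   9.1  51.1 149. ]
```

```bash
python3 -m inch '[[[-0.0019,-0.0003,0.02],[0,0,0.005],1],[[0,0,0.02],[0,0,0],1],[[0,0,0.01],[0,0,0],1],[[0,0,0.005],[0,0,0],1],[[0,0,0],[0,0,0],1],[[0,0,0],[0,0,0],1]]' | tail -2
python3 -c "
from h import *
go(.5402,-.1176,.0298,8.8)"
```

```text
gripper_width: 1.001
grasp_force: 0.0
t 12.35 pos [ 0.5404 -0.1179  0.0332] shift mm [ 0.3 -0.2  3.4] turnz -0.0 tilt [-0.001  0.001] F [-0.4 -0.2 -0.8] w 1.001 gf 0.0 j6 -0.5
```

```bash
python3 -m inch '[[[0,0,0.0034],[0,0,0],1],[[0,0,0],[0,0,0],0.5],[[0,0,0],[0,0,0],0.5],[[0,0,0],[0,0,0],0.5],[[0,0,0],[0,0,0],0.5],[[0,0,0],[0,0,0],0.5],[[0,0,0],[0,0,0],0.5]]'
python3 -m inch '[[[0,0,-0.01],[0,0,0],0.5],[[0,0,-0.02],[0,0,0],0.5],[[0,0,-0.03],[0,0,0],0.5],[[0,0,-0.03],[0,0,0],0.5],[[0,0,0],[0,0,0],0.5],[[0,0,0],[0,0,0],0.5],[[0,0,0],[0,0,0],0.5]]'
python3 - <<'E'
from h import *
go(.5505,-.02,.12,9)
for n in ("scene","top"):
    i,d,W=grab(n)
    print(n,"lid held",rect(W,(.54,-.118),.05,.092,.112),"tub",rect(W,(.55,-.02),.05,.046,.056))
    if n=="scene":
        a=proj("scene",[[.545,-.07,.08]])[0].astype(int); c=i[a[1]-60:a[1]+60,a[0]-80:a[0]+80]
        cv2.imwrite("pics/t5.png",cv2.resize(c[...,::-1],(640,480),interpolation=3))
E
```

```text
time: 13.05
tool_pos: [0.5404, -0.118, 0.0297]
tool_rot: [0.001, 0.651, 0.759, 0.0]
contact_force: [0.4, -1.4, 5.9]
gripper_width: 0.617
grasp_force: 63.3
time: 13.75
tool_pos: [0.5385, -0.1173, 0.1172]
tool_rot: [-0.002, 0.651, 0.759, -0.001]
contact_force: [-0.3, 0.3, 0.3]
gripper_width: 0.615
grasp_force: 62.8
t 13.75 pos [ 0.5385 -0.1173  0.1172] shift mm [94.3 26.7 -2.8] turnz -0.004 tilt [ 0.002 -0.003] F [-0.3  0.3  0.3] w 0.615 gf 62.8 j6 -0.5
scene lid held [ 539.6 -118.    80.1   67.2    7.8   99.8  635. ] tub [553.2 -24.   71.1  59.4 -80.1  49.7 151. ]
top lid held [556.3 -89.6  18.6  10.7  77.2 101.4  27. ] tub [552.  -12.7  60.4  52.4   8.7  51.2 154. ]
```

View pics/t5.png

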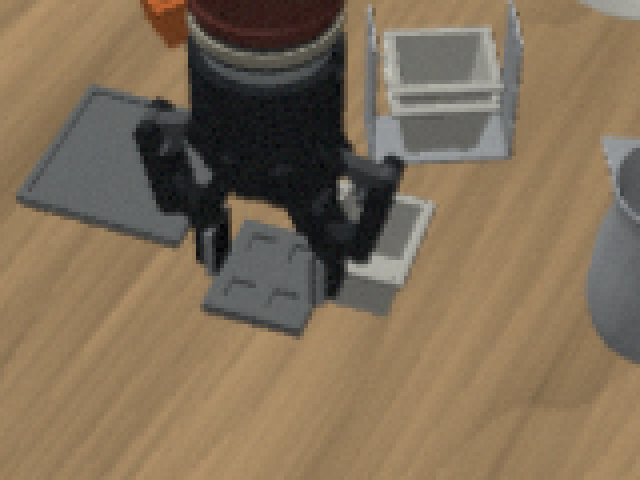

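The lid is held level at (265,275). The tub at (390,245) is partly hidden, so I step aside to measure it unobstructed.

```bash
python3 -m inch '[[[-0.04,0,0],[0,0,0],0.5],[[-0.04,0,0],[0,0,0],0.5],[[-0.02,0,0],[0,0,0],0.5],[[0,0,0],[0,0,0],0.5],[[0,0,0],[0,0,0],0.5],[[0,0,0],[0,0,0],0.5]]' | tail -2
python3 - <<'E'
from h import *
go(.551,-.021,.12,9)
for n in ("scene","top"):
    i,d,W=grab(n)
    print(n,"tub",rect(W,(.552,-.021),.05,.045,.056),rect(W,(.552,-.021),.05,.048,.0535))
s=manip.state()["tool_pos"]; print(rect(cloud("scene",np.load("scene.npz")["d"]),s[:2],.045,.097,.106))
E
```

```text
gripper_width: 0.617
grasp_force: 62.8
t 14.45 pos [ 0.5545 -0.2153  0.1182] shift mm [192.6  26.3  -1.6] turnz -0.003 tilt [ 0.001 -0.001] F [ 0.3  0.5 -0.6] w 0.617 gf 62.8 j6 -0.65
scene tub [552.2 -23.9  72.8  60.5 -81.4  49.7 290. ] [552.3 -23.7  73.   59.9 -80.9  50.2 227. ]
top tub [553.  -21.5  70.   60.8 -80.8  50.8 299. ] [553.  -21.5  69.9  60.8 -80.9  50.9 243. ]
[ 558.3 -215.8   69.2   68.3  -85.4  100.8  606. ]
```

```bash
python3 -m inch '[[[0.04,0.004,0],[0,0,0],0.5],[[0.04,0.005,0],[0,0,0],0.5],[[0.04,0.006,0],[0,0,0],0.5],[[0.04,0.006,0],[0,0,0],0.5],[[0.03,0.006,0.01],[0,0,0],0.5],[[0,0,0.01],[0,0,0],0.5],[[0,0,0],[0,0,0],0.5],[[0,0,0],[0,0,0],0.5]]' | tail -2
python3 -c "
from h import *
go(.5528,-.023,.084,9.1)"
```

```text
gripper_width: 0.621
grasp_force: 62.8
t 15.35 pos [ 0.5524 -0.025   0.0987] shift mm [ 1.9  0.7 14.7] turnz -0.006 tilt [-0.    -0.001] F [ 0.4 -0.6 -0.4] w 0.621 gf 62.8 j6 -0.33
```

```bash
python3 -m inch '[[[0.0019,0.0007,0.005],[0,0,-0.006],0.5],[[0,0,0.008],[0,0,0],0.5],[[0,0,0.004],[0,0,0],0.5],[[0,0,0.004],[0,0,0],0.5],[[0,0,0],[0,0,0],0.5],[[0,0,0],[0,0,0],0.5]]' | grep -E "pos|force"
python3 -m inch '[[[0,0,0.0015],[0,0,0],0.5],[[0,0,0.0010],[0,0,0],0.5],[[0,0,0],[0,0,0],0.5]]' | grep -E "pos|force"
python3 -c "
from h import *
go(.5528,-.023,.0742,9.1)"
```

```text
tool_pos: [0.5531, -0.0228, 0.0778]
contact_force: [1.1, 0.4, -0.6]
grasp_force: 62.8
tool_pos: [0.553, -0.0227, 0.0754]
contact_force: [-0.4, 0.2, 0.1]
grasp_force: 62.8
t 16.25 pos [ 0.553  -0.0227  0.0754] shift mm [-0.3 -0.3  1.2] turnz 0.0 tilt [ 0. -0.] F [-0.4  0.2  0.1] w 0.618 gf 62.8 j6 -0.33
```

```bash
python3 -m inch '[[[0,0,0.001],[0,0,0],0.5],[[0,0,0],[0,0,0],0.5],[[0,0,0.0005],[0,0,0],0.5],[[0,0,0],[0,0,0],0.5]]' | grep -E "pos|force"
python3 -m inch '[[[0,0,0],[0,0,0],1],[[0,0,0],[0,0,0],1],[[0,0,0],[0,0,0],1],[[0,0,0],[0,0,0],1],[[0,0,-0.01],[0,0,0],1],[[0,0,-0.03],[0,0,0],1],[[0,0,-0.04],[0,0,0],1],[[0,0,-0.03],[0,0,0],1]]' | grep -E "pos|force"
```

```text
tool_pos: [0.5533, -0.0227, 0.0744]
contact_force: [-1.2, 0.9, 2.8]
grasp_force: 63.2
tool_pos: [0.5537, -0.0228, 0.187]
contact_force: [0.8, 0.0, -0.2]
grasp_force: 0.0
```

```bash
python3 -m inch '[[[-0.04,0,0],[0,0,0],1],[[-0.04,0,0],[0,0,0],1],[[-0.03,0,0],[0,0,0],1],[[0,0,0],[0,0,-0.1428],1],[[0,0,0],[0,0,-0.1428],1],[[0,0,0],[0,0,-0.1428],1],[[0,0,0],[0,0,-0.1428],1],[[0,0,0],[0,0,-0.1428],1]]' | tail -1
python3 -m inch '[[[0,0,0],[0,0,-0.1428],1],[[0,0,0],[0,0,-0.1428],1],[[0,0,0],[0,0,-0.1428],1],[[0,0,0],[0,0,-0.1428],1],[[0,0,0],[0,0,-0.1428],1],[[0,0,0],[0,0,-0.1428],1],[[0,0,0],[0,0,0],1],[[0,0,0],[0,0,0],1]]' | tail -1
python3 - <<'E'
from h import *
go(.5528,-.023,.12,99.1)
for n in ("scene","top"):
    i,d,W=grab(n)
    print(n,"lid",rect(W,(.552,-.021),.05,.0545,.063),"all",rect(W,(.552,-.021),.05,.045,.064),"rim",rect(W,(.552,-.021),.05,.046,.053))
    if n=="scene":
        a=proj("scene",[[.553,-.022,.04]])[0].astype(int); c=i[a[1]-36:a[1]+36,a[0]-48:a[0]+48]
        cv2.imwrite("pics/t6.png",cv2.resize(c[...,::-1],(640,480),interpolation=3))
E
```

```text
grasp_force: 0.0
grasp_force: 0.0
t 19.05 pos [ 0.5706 -0.1314  0.1845] shift mm [  0.8 109.8  64.4] turnz -0.003 tilt [-0.001 -0.   ] F [ 0.6 -0.   1.5] w 0.998 gf 0.0 j6 -2.08
scene lid [553.8 -23.3  67.6  55.9 -80.3  57.3 442. ] all [552.4 -25.1  71.1  60.2 -80.9  56.6 618. ] rim [552.2 -24.5  68.5  60.3 -81.7  50.3 117. ]
top lid [553.5 -11.4  56.3  44.2   9.   58.2 299. ] all [551.6 -10.1  59.9  47.2   8.8  57.6 383. ] rim [548.4  -5.8  55.   37.4   9.1  50.9  60. ]
```

View pics/t6.png

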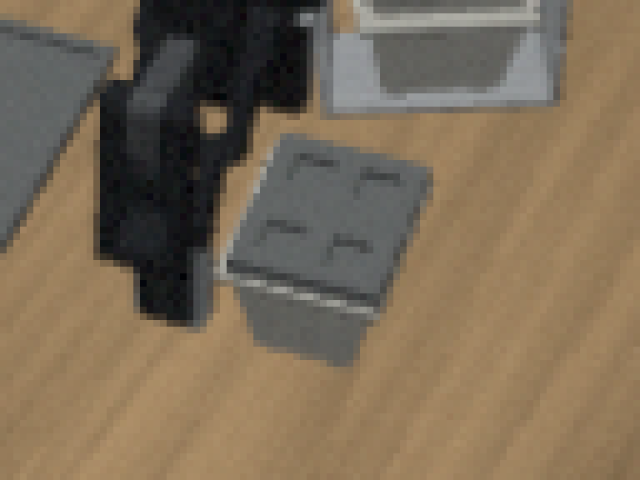

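The lid sits home on the tub at (320,220), plate flush on the rim, top at z≈0.0575. Now I go over it and grip the rim across its long axis.

```bash
python3 -m inch '[[[0.0002,0.03,0],[0,0,-0.003],1],[[0.0002,0.04,0],[0,0,0],1],[[0.0004,0.0398,0],[0,0,0],1],[[0,0,0.025],[0,0,0],1],[[0,0,0.03],[0,0,0],1],[[0,0,0.03],[0,0,0],1],[[0,0,0],[0,0,0],1],[[0,0,0],[0,0,0],1]]' | tail -1
python3 -c "
from h import *
go(.5528,-.023,.0558,99.1)"
```

```text
grasp_force: 0.0
t 19.95 pos [ 0.5519 -0.023   0.099 ] shift mm [-0.9 -0.1 43.2] turnz 0.003 tilt [0.001 0.   ] F [ 0.4 -0.7 -0.1] w 0.999 gf 0.0 j6 -1.91
```

```bash
python3 -m inch '[[[-0.0009,0,0.015],[0,0,0.003],1],[[0,0,0.015],[0,0,0],1],[[0,0,0.01],[0,0,0],1],[[0,0,0.003],[0,0,0],1],[[0,0,0],[0,0,0],1],[[0,0,0],[0,0,0],0.6],[[0,0,0],[0,0,0],0.6],[[0,0,0],[0,0,0],0.6]]' | grep -vE rot
python3 -m inch '[[[0,0,0],[0,0,0],0.6],[[0,0,0],[0,0,0],0.6],[[0,0,0],[0,0,0],0.6]]'
python3 -c "
from h import *
go(.5528,-.023,.0558,99.1)"
```

```text
time: 20.75
tool_pos: [0.5541, -0.023, 0.0572]
contact_force: [0.0, 1.3, 2.4]
gripper_width: 0.795
grasp_force: 68.0
time: 21.05
tool_pos: [0.5541, -0.0231, 0.0571]
tool_rot: [0.001, -0.079, 0.997, -0.0]
contact_force: [0.9, 0.3, 5.7]
gripper_width: 0.792
grasp_force: 68.2
t 21.05 pos [ 0.5541 -0.0231  0.0571] shift mm [1.3 0.3 1.3] turnz 0.0 tilt [-0.003 -0.001] F [0.9 0.3 5.7] w 0.792 gf 68.2 j6 -1.91
```

Run:
```python
from h import *
i,d,W=grab("top"); np.savez("row.npz",i=i,d=d)
for a in (6,8,10):
    t=np.radians(a); ex=np.array([np.cos(t),np.sin(t)]); ey=np.array([-ex[1],ex[0]])
    q=(W[...,:2]-[.401,.327])*1e3; X,Y=q@ex,q@ey; Z=W[...,2]*1e3
    m=(Z>54.5)&(Z<61)&(abs(X)<45)&(abs(Y)<45)
    print(a,"n",m.sum())
    for y0 in range(-36,42,4):
        k=m&(Y>=y0)&(Y<y0+4)
        if k.sum(): print(y0,k.sum(),X[k].min().round(1),X[k].max().round(1),end=" | ")
    print()
    for x0 in range(-36,36,8):
        k=m&(X>=x0)&(X<x0+8)
        if k.sum(): print(x0,Y[k].min().round(1),Y[k].max().round(1),end=" | ")
    print()
u,v=proj("top",[[.4,.327,.06]])[0].astype(int)
c=i[v-36:v+36,u-60:u+60]; cv2.imwrite("pics/row.png",cv2.resize(c[...,::-1],(800,480),interpolation=3)); print(u-60,v-36)
```

```text
6 n 499
-32 1 -30.9 -30.9 | -28 5 -30.6 -23.5 | -24 35 -28.0 27.4 | -20 31 -31.8 30.4 | -16 32 -31.6 30.8 | -12 29 -31.3 31.4 | -8 31 -30.8 29.2 | -4 47 -30.6 29.6 | 0 39 -32.1 30.3 | 4 41 -31.9 30.4 | 8 32 -31.6 28.4 | 12 26 -32.9 28.9 | 16 33 -32.9 31.9 | 20 43 -29.9 32.5 | 24 46 -32.1 30.4 | 28 15 -19.7 30.8 | 40 5 -32.6 -22.9 | 
-36 -28.7 44.3 | -28 -44.8 43.5 | -20 -23.3 44.8 | -12 -23.4 28.5 | -4 -23.1 44.8 | 4 -21.2 29.1 | 12 -21.5 44.3 | 20 -22.2 44.9 | 28 -19.0 29.9 | 
8 n 502
-28 3 -31.9 -24.4 | -24 35 -31.3 29.4 | -20 30 -30.6 29.8 | -16 34 -32.4 30.5 | -12 31 -31.7 31.1 | -8 31 -31.0 29.0 | -4 45 -30.7 29.5 | 0 43 -32.0 30.4 | 4 38 -31.7 30.6 | 8 32 -31.2 29.1 | 12 27 -30.4 29.4 | 16 34 -32.4 33.0 | 20 42 -31.9 33.3 | 24 46 -31.2 31.3 | 28 15 -30.7 31.8 | 40 4 -31.1 26.7 | 
-36 -43.8 44.3 | -28 -24.2 44.4 | -20 -22.8 30.4 | -12 -23.2 28.8 | -4 -23.2 44.8 | 4 -21.4 45.0 | 12 -22.0 44.5 | 20 -23.1 44.1 | 28 -20.0 44.6 | 
10 n 503
-28 1 -32.8 -32.8 | -24 35 -32.3 28.7 | -20 33 -31.2 29.2 | -16 30 -32.9 30.1 | -12 32 -32.5 30.8 | -8 36 -31.7 29.3 | -4 40 -30.8 29.5 | 0 42 -30.1 30.7 | 4 40 -31.9 29.1 | 8 31 -31.3 29.5 | 12 29 -29.8 33.1 | 16 35 -31.8 33.7 | 20 43 -31.2 34.1 | 24 44 -30.3 32.8 | 28 15 -29.7 26.0 | 40 7 -29.6 33.4 | 
-36 -42.8 43.4 | -28 -23.4 28.7 | -20 -22.3 44.7 | -12 -23.0 29.0 | -4 -23.2 44.8 | 4 -21.8 44.6 | 12 -22.5 44.8 | 20 -23.9 44.8 | 28 -21.0 44.3 | 
50 212
```

View pics/row.png

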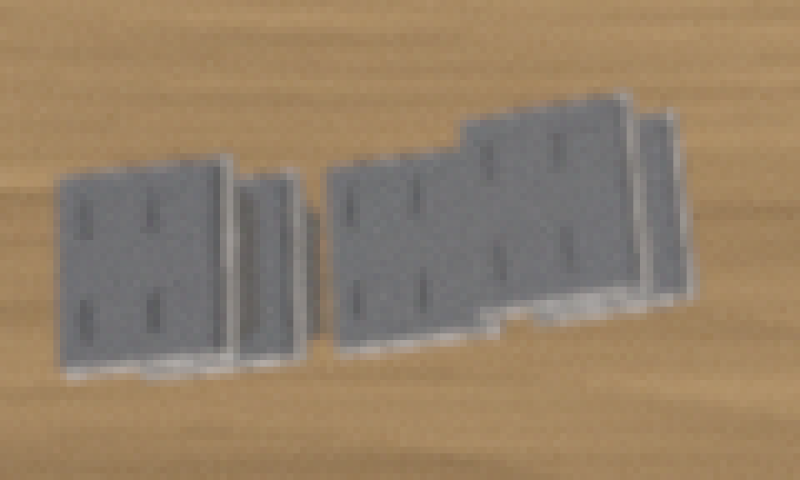

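The crop shows the single tub's lid with its recess walls as dark marks near (352,205), (417,195), (358,298) and (423,290). The pairs overlap it on the right. I locate these marks accurately and lift meanwhile.

```bash
python3 -m inch '[[[0,0,-0.003],[0,0,0],0.6],[[0,0,-0.007],[0,0,0],0.6],[[0,0,-0.015],[0,0,0],0.6],[[0,0,-0.025],[0,0,0],0.6],[[0,0,-0.03],[0,0,0],0.6],[[0,0,-0.03],[0,0,0],0.6],[[0,0,-0.02],[0,0,0],0.6],[[0,0,-0.01],[0,0,0],0.6]]'
python3 - <<'E'
from h import *
from scipy.optimize import minimize
D=np.load("row.npz"); g=cv2.cvtColor(D["i"],cv2.COLOR_RGB2GRAY).astype(np.float32)
def fit(x,y,z,yaw):
    def cost(p):
        c,s=np.cos(p[2]),np.sin(p[2]); S=0
        for my in (19,-5):
            for mx in (17,-17):
                ts=np.linspace(-6,6,9)
                def samp(dy,dz):
                    X=np.array([[p[0]+c*(mx+t)/1e3-s*(my+dy)/1e3,p[1]+s*(mx+t)/1e3+c*(my+dy)/1e3,z-dz] for t in ts]); uv=proj("top",X).astype(np.float32)
                    return cv2.remap(g,uv[:,:1],uv[:,1:],cv2.INTER_CUBIC).mean()
                S+=samp(0,.002)-.5*samp(5,0)-.5*samp(-7,0)
        return S
    best=min((minimize(cost,[x+dx,y+dy,np.radians(yaw)],method="Nelder-Mead",options=dict(initial_simplex=np.array([[x+dx,y+dy,np.radians(yaw)]]*4)+np.r_[np.zeros((1,3)),np.diag([.002,.002,.05])],xatol=1e-5,fatol=1e-3)) for dx in(-.002,.002) for dy in(-.002,.002)),key=lambda r:r.fun)
    return np.round([best.x[0]*1e3,best.x[1]*1e3,np.degrees(best.x[2]),best.fun],2)
print("stored",fit(.4003,.328,.0575,8)); print("pL",fit(.3921,.3962,.111,5.6)); print("pR",fit(.4106,.2575,.111,8.5))
W=cloud("top",D["d"])
q=W[...,:2]-[.4003,.328];t=np.radians(8);X=q@[np.cos(t),np.sin(t)];Y=q@[-np.sin(t),np.cos(t)]
m=(abs(X)<.045)&(Y>-.023)&(Y<.036)&(W[...,2]>.0545)&(W[...,2]<.061)
print(cv2.minAreaRect((W[m][:,:2]*1e3).astype(np.float32)))
go(.40,.327,.2,7.5)
E
```

```text
time: 21.9
tool_pos: [0.5539, -0.0231, 0.1993]
tool_rot: [0.002, -0.08, 0.997, -0.001]
contact_force: [-0.6, -0.1, -2.4]
gripper_width: 0.794
grasp_force: 68.1Traceback (most recent call last):
  File "<stdin>", line 17, in <module>
  File "<stdin>", line 15, in fit
  File "<stdin>", line 15, in <genexpr>
    res = _minimize_neldermead(fun, x0, args, callback, bounds=bounds,
                               **options)
    fsim[j] = func(sim[j])
              ~~~~^^^^^^^^
    fx = function(np.copy(x), *(wrapper_args + args))
  File "<stdin>", line 13, in cost
  File "<stdin>", line 11, in samp
  File "h.py", line 11, in proj
    K,k1,Rm,t=cam(n); return cv2.projectPoints(np.atleast_2d(np.array(X,float)),Rm,t,K,np.array([k1,0,0,0.]))[0].reshape(-1,2)
              ~~~^^^
  File "h.py", line 5, in cam
    c=manip.camera_params(n); return np.array(c["camera_matrix"]),c["k1"],cv2.Rodrigues(np.array(c["rvec"],float))[0],np.array(c["tvec"],float).ravel()
ValueError: time passes only in moves, steps and waits
```

```bash
sed -i 's/^def cam(n)/import functools\n@functools.lru_cache\ndef cam(n)/' h.py
cat > fit.py <<'E'
from h import *
from scipy.optimize import minimize
def fit(g,n,x,y,z,yaw):
    def cost(p):
        c,s=np.cos(p[2]),np.sin(p[2]); S=0; ts=np.linspace(-6,6,9)
        for my in (19,-5):
            for mx in (17,-17):
                def samp(dy,dz):
                    X=np.array([[p[0]+c*(mx+t)/1e3-s*(my+dy)/1e3,p[1]+s*(mx+t)/1e3+c*(my+dy)/1e3,z-dz] for t in ts]); uv=proj(n,X).astype(np.float32)
                    return cv2.remap(g,uv[:,:1],uv[:,1:],cv2.INTER_CUBIC).mean()
                S+=samp(0,.002)-.5*samp(5,0)-.5*samp(-7,0)
        return S
    best=min((minimize(cost,[x+dx,y+dy,np.radians(yaw)],method="Nelder-Mead",options=dict(initial_simplex=np.array([[x+dx,y+dy,np.radians(yaw)]]*4)+np.r_[np.zeros((1,3)),np.diag([.002,.002,.05])],xatol=1e-5,fatol=1e-3)) for dx in(-.002,.002) for dy in(-.002,.002)),key=lambda r:r.fun)
    return np.round([best.x[0]*1e3,best.x[1]*1e3,np.degrees(best.x[2]),best.fun],2)
E
python3 - <<'E'
from fit import *
D=np.load("row.npz"); g=cv2.cvtColor(D["i"],cv2.COLOR_RGB2GRAY).astype(np.float32)
print("stored",fit(g,"top",.4003,.328,.0575,8)); print("pL",fit(g,"top",.3921,.3962,.111,5.6)); print("pR",fit(g,"top",.4106,.2575,.111,8.5))
W=cloud("top",D["d"])
q=W[...,:2]-[.4003,.328];t=np.radians(8);X=q@[np.cos(t),np.sin(t)];Y=q@[-np.sin(t),np.cos(t)]
m=(abs(X)<.045)&(Y>-.023)&(Y<.036)&(W[...,2]>.0545)&(W[...,2]<.061)
print(cv2.minAreaRect((W[m][:,:2]*1e3).astype(np.float32)))
go(.40,.327,.2,7.5)
E
```

```text
stored [400.69 328.71   8.38 -64.92]
pL [391.69 398.82   6.82 -64.15]
pR [411.51 258.6    9.57 -47.29]
((400.86102294921875, 331.4255065917969), (65.68399047851562, 52.02866744995117), 8.026537895202637)
t 21.9 pos [ 0.5539 -0.0231  0.1993] shift mm [ 96.5 370.1  -1.6] turnz -1.542 tilt [-0.004 -0.002] F [-0.6 -0.1 -2.4] w 0.794 gf 68.1 j6 -1.91
```

```bash
python3 -m inch '[[[0.006,0.02,0],[0,0,0],0.6],[[0.009,0.034,0],[0,0,0],0.6],[[0.01,0.038,0],[0,0,0],0.6],[[0.01,0.038,0],[0,0,0],0.6],[[0.01,0.038,0],[0,0,0],0.6],[[0.01,0.038,0],[0,0,0],0.6],[[0.01,0.038,0],[0,0,0],0.6],[[0.01,0.038,0],[0,0,0],0.6]]' | tail -1
python3 -m inch '[[[0.01,0.038,0],[0,0,0],0.6],[[0.008,0.03,0],[0,0,0],0.6],[[0.0035,0.02,0],[0,0,0],0.6],[[0,0,0],[0,0,0.08],0.6],[[0,0,0],[0,0,0.13],0.6],[[0,0,0],[0,0,0.13],0.6],[[0,0,0],[0,0,0.13],0.6],[[0,0,0],[0,0,0.13],0.6]]' | tail -1
python3 -m inch '[[[0,0,0],[0,0,0.13],0.6],[[0,0,0],[0,0,0.13],0.6],[[0,0,0],[0,0,0.13],0.6],[[0,0,0],[0,0,0.13],0.6],[[0,0,0],[0,0,0.13],0.6],[[0,0,0],[0,0,0.13],0.6],[[0,0,0],[0,0,0.13],0.6],[[0,0,0],[0,0,0.075],0.6]]' | tail -1
python3 -m inch '[[[0,0,0],[0,0,0],0.6],[[0,0,0],[0,0,0],0.6]]' | tail -2
python3 - <<'E'
from h import *
go(.4003,.327,.18,8.3)
i,d,W=grab("scene")
s=manip.state()["tool_pos"]
for z in(.187,.194): print(rect(W,s[:2],.05,z-.003,z+.003))
print(rect(W,(.409,.256),.05,.108,.114))
a=proj("scene",[s])[0].astype(int); c=i[max(0,a[1]-50):a[1]+70,a[0]-80:a[0]+80]; print(a)
cv2.imwrite("pics/t8.png",cv2.resize(c[...,::-1],None,fx=4,fy=4,interpolation=3))
E
```

```text
grasp_force: 68.1
grasp_force: 68.2
grasp_force: 68.2
gripper_width: 0.794
grasp_force: 68.2
t 24.5 pos [0.3987 0.3268 0.1954] shift mm [-0.1  1.6 15.4] turnz 0.002 tilt [-0.001 -0.001] F [ 0.4  0.7 -3.2] w 0.794 gf 68.2 j6 0.4
[400.  317.9  92.4  56.1  -4.2 187.8  73. ]
[400.3 325.7  94.2  62.2   2.5 195.1 252. ]
[410.3 255.2  65.9  60.4   9.2 110.7 263. ]
[276  70]
```

View pics/t8.png

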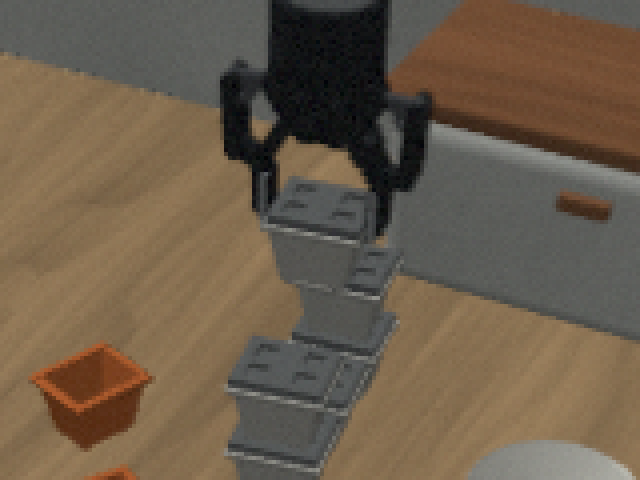

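The held closed tub is level at (318,235) above the gap, with pair_right's lid at (290,365) and the single tub's lid edge at (345,375). I compare held lid and row lids in the same picture.

Run:
```python
from h import *
W=cloud("scene",np.load("scene.npz")["d"]); t=np.radians(8.3); ex=[np.cos(t),np.sin(t)]; ey=[-np.sin(t),np.cos(t)]
def f(c,z,xm=24):
    q=(W[...,:2]-c)*1e3; X,Y=q@ex,q@ey
    m=(abs(W[...,2]-z)<.0025)&(abs(Y)<40)&(abs(X)<xm)
    L=[]
    for x0 in range(-xm,xm,6):
        k=m&(X>=x0)&(X<x0+6)
        if k.sum()>5: L.append((Y[k].min(),Y[k].max()))
    L=np.array(L); return np.round(np.median(L,0),1),L.round(1).tolist(),np.median(W[m][:,2])
z=.1954-.0571+.0575
print("held",f((.3987,.3268),z)); print("pR",f((.4103,.2564),.111)); print("pL",f((.3907,.396),.111))
```

```text
held (array([-29.3,  26.5]), [[-28.1, 27.3], [-29.5, 23.6], [-29.1, 28.9], [-30.9, 25.9], [-28.9, 25.3], [-30.3, 25.6], [-30.1, 27.1], [-28.4, 27.8]], np.float64(0.19592440426768398))
pR (array([-29.2,  27.8]), [[-28.9, 24.3], [-25.7, 24.6], [-30.6, 28.7], [-29.4, 24.1], [-29.7, 28.7], [-26.9, 29.2], [-31.1, 28.0], [-28.9, 27.6]], np.float64(0.11086295149030748))
pL (array([-27.5,  26.2]), [[-29.4, 26.0], [-27.5, 28.4], [-26.7, 26.2]], np.float64(0.11077253863944983))
```

Held tub and row agree within about 0.2 mm in y. I correct x by +1.9 mm and descend.

```bash
python3 -m inch '[[[0,0.0019,0.01],[0,0,0.002],0.6],[[0,0,0.02],[0,0,0],0.6],[[0,0,0.02],[0,0,0],0.6],[[0,0,0.015],[0,0,0],0.6],[[0,0,0.008],[0,0,0],0.6],[[0,0,0.004],[0,0,0],0.6],[[0,0,0],[0,0,0],0.6],[[0,0,0],[0,0,0],0.6]]' | grep force
python3 -c "
from h import *
go(.4006,.3269,.1106,8.3)"
```

```text
contact_force: [-0.3, -0.6, -1.9]
grasp_force: 68.2
t 25.35 pos [0.4015 0.3277 0.1198] shift mm [-0.7 -1.   9.2] turnz -0.002 tilt [0.001 0.002] F [-0.3 -0.6 -1.9] w 0.797 gf 68.2 j6 0.4
```

```bash
python3 -m inch '[[[0,0,0.001],[0,0,0],0.6],[[0,0,0],[0,0,0],0.6],[[0,0,0],[0,0,0],0.6]]' >/dev/null
python3 -c "
from h import *
go(.4006,.3269,.1106,8.3)"
```

```text
t 25.65 pos [0.4011 0.3275 0.1183] shift mm [-0.5 -0.6  7.7] turnz -0.002 tilt [0.    0.001] F [ 1.   0.9 -2.1] w 0.797 gf 68.2 j6 0.4
```

```bash
python3 -m inch '[[[-0.0005,-0.0005,0.001],[0,0,0],0.6],[[0,0,0.001],[0,0,0],0.6],[[0,0,0.001],[0,0,0],0.6],[[0,0,0],[0,0,0],0.6]]' | grep -E "pos|force"
python3 -m inch '[[[0,0,0.001],[0,0,0],0.6],[[0,0,0.0005],[0,0,0],0.6],[[0,0,0],[0,0,0],0.6]]' | grep -E "pos|force"
```

```text
tool_pos: [0.4003, 0.3267, 0.1146]
contact_force: [0.1, -0.1, -1.8]
grasp_force: 68.2
tool_pos: [0.4004, 0.3268, 0.1133]
contact_force: [1.0, -0.3, -2.6]
grasp_force: 68.2
```

```bash
python3 -m inch '[[[0,0,0.001],[0,0,0],0.6],[[0,0,0],[0,0,0],0.6]]' | grep -E "pos|force"
python3 -m inch '[[[0,0,0.001],[0,0,0],0.6],[[0,0,0],[0,0,0],0.6]]' | grep -E "pos|force"
```

```text
tool_pos: [0.4004, 0.3268, 0.1122]
contact_force: [-0.6, 0.2, -2.2]
grasp_force: 68.2
tool_pos: [0.4004, 0.3268, 0.1112]
contact_force: [0.4, 1.0, -2.8]
grasp_force: 68.2
```

The feet are already about 3 mm below the lid top with no contact, so they are in the recesses. I continue to the floor.

```bash
python3 -m inch '[[[0,0,0.0006],[0,0,0],0.6],[[0,0,0],[0,0,0],0.6]]' | grep -E "pos|force"
python3 -m inch '[[[0,0,0.0006],[0,0,0],0.6],[[0,0,0],[0,0,0],0.6]]' | grep -E "pos|force"
```

```text
tool_pos: [0.4004, 0.3268, 0.1107]
contact_force: [0.6, 1.1, -2.3]
grasp_force: 68.2
tool_pos: [0.4005, 0.3269, 0.1107]
contact_force: [-2.1, -0.7, 1.4]
grasp_force: 68.5
```

```bash
python3 -m inch '[[[0,0,0],[0,0,0],0.9],[[0,0,0],[0,0,0],1],[[0,0,0],[0,0,0],1],[[0,0,0],[0,0,0],1],[[0,0,-0.005],[0,0,0],1],[[0,0,-0.02],[0,0,0],1],[[0,0,-0.03],[0,0,0],1],[[0,0,-0.03],[0,0,0],1]]' | grep -E "pos|force"
python3 -m inch '[[[0,0,-0.04],[0,0,0],1],[[-0.03,0,-0.03],[0,0,0],1],[[-0.04,0,0],[0,0,0],1],[[-0.04,0,0],[0,0,0],1],[[-0.04,0,0],[0,0,0],1],[[0,0,0],[0,0,0],1],[[0,0,0],[0,0,0],1]]' | grep -E "pos|force"
python3 - <<'E'
from h import *
i,d,W=grab("scene")
for l,c in (("st",(.4,.326)),("pR",(.4103,.2555)),("pL",(.391,.395))): print(l,rect(W,c,.042,.108,.114))
a=proj("scene",[[.4,.326,.08]])[0].astype(int); c=i[a[1]-60:a[1]+60,a[0]-80:a[0]+80]
cv2.imwrite("pics/t9.png",cv2.resize(c[...,::-1],None,fx=4,fy=4,interpolation=3))
E
```

```text
tool_pos: [0.4002, 0.3266, 0.196]
contact_force: [0.4, 1.0, -0.5]
grasp_force: 0.0
tool_pos: [0.4221, 0.1778, 0.2657]
contact_force: [0.1, -0.5, 0.1]
grasp_force: 0.0
st [402.1 331.2  72.6  65.8 -81.9 110.8 248. ]
pR [409.1 261.2  70.   65.6 -80.6 110.7 262. ]
pL [390.9 389.5  72.   65.9 -82.5 110.7 196. ]
```

View pics/t9.png

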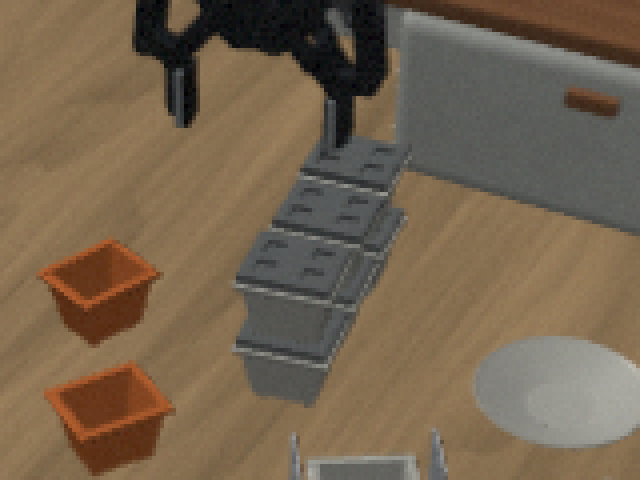

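The three stacks stand level at z = 0.111, and the new one at (340,205) is in line between the pairs. The gripper is clear, so I hand in.

```bash
python3 -c "
from plant import manip
print(manip.job_done())"
```

```text
the job is handed in; nothing more can be done
None
```

I closed the top tub with its lid and stacked it on the single full tub in the row, then handed the job in at about 28 s. My checks showed the feet in the recesses and the new stack level with both pairs, but the hand-in gave no verdict.

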